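# Press out one buzzer and park it

### The job

Press the dispenser's plunger all the way down once and let it come back up, so that a single buzzer is pushed out in front of it. Then nudge that buzzer sideways along the bench until it lies flat and wholly between the two low rails of the parking lane, and back away. Push only: do not pick the buzzer up, do not press out a second one, and leave everything else where it is.

Things in the scene. Friction and masses are not known exactly. Their poses are not given: they have to be found in the camera images.
- dispenser: the dispenser, fixed, open underneath: a square aluminium magazine (42 mm square outside, 48 mm high, open on top, slit in front) and behind it a grey housing (80 x 58 mm, 42 mm high, ending 101 mm behind the magazine's axis) that carries the plunger. Origin on the bench on the magazine's axis; x axis: the way buzzers come out, roughly away from the robot; z up
- stack (a point): point on the bench on the magazine's axis, axes as the dispenser's. The magazine's front wall ends 21 mm ahead (+x) of it. A full press leaves the buzzer free on the bench, its centre about 57 to 65 mm ahead of this point
- plunger_top (a point): centre of the top of the plunger's round black cap (36 mm across, 10 mm thick), 80 mm above the bench when up, 62 mm behind the magazine's axis
- plunger (a joint): how far the plunger is pressed straight down, m: 0 up, 0.024 at its hard stop (cap top then 56 mm above the bench). Pressing takes about 2 N at first and 4 to 7 N near the stop; it springs back. It drives a steel blade 60 mm forward that pushes out the lowest buzzer; the next drops when the plunger is up again: one buzzer per full press
- buzzer_1: the lowest buzzer of the stack, the one that comes out: a black plastic disc 30 mm across, 12 mm thick, about 15 g, brass dot in its top; origin at the middle of its underside, z up when flat. It stands on the bench itself and slides on it
- buzzer_2: the next buzzer, same shape, on top of the first in the magazine; origin at the middle of its underside. Must stay in the magazine
- buzzer_3: the top buzzer of the stack, same shape; origin at the middle of its underside. Must stay in the magazine
- lane: the parking lane, fixed to the bench left or right of the dispenser: two parallel aluminium rails 8 mm high, 8 mm wide, 64 mm long, 54 mm clear between them, both ends open and splayed outward (98 mm long overall), no floor. Origin on the bench in the middle of the lane; the rails run along its y axis (roughly world y), at x = -31 and +31 mm
- board: small green circuit board, 50 x 70 mm, 17 mm high with its buttons, lying loose on the bench; origin at the middle of its underside. Leave alone
- reel: white wire reel with black wire, standing on its flange, 60 mm across, 44 mm high, loose; origin at the middle of its underside. Leave alone
- jar: small amber glass jar with a black cap, 48 mm across, 50 mm high, loose; origin at the middle of its underside. Leave alone
- tin: small round open steel bowl for cleaning tips, 60 mm across, 35 mm high, loose; origin at the middle of its underside. Leave alone
- driver: screwdriver, 170 mm long, lying loose roughly along world y beyond the dispenser; origin near its middle, its x axis along the shaft. Leave alone
- meter: orange hand multimeter lying on its back, 150 x 75 mm, 42 mm high, loose, off to the left; origin at the middle of its underside. Leave alone
Mind the look-alikes: they are no part of the job. What is shaped like the dispenser but green or red is not meant.

How it is judged:
On the way, in this order (a step that is already met when the one before it is completed fails the run):
1. the plunger is pressed all the way down (value of joint plunger above 0.021 m), for 0.05 s.
2. the plunger is back up and one buzzer lies free in front of the dispenser (value of joint plunger below 0.004 m and x of buzzer_1 in the frame of stack above 0.04 m and height (world z) of buzzer_1 below 0.006 m), for 0.1 s.
At the end, for the whole second after the job is handed in: The pushed-out buzzer lies flat and still on the bench between the rails of the lane, its centre within 18 mm of the lane's middle along the rails (so it sticks out at most 1 mm) and within 14 mm across; the plunger is up and the other two buzzers are still in the magazine (within 8 mm of its axis) (y of buzzer_1 in the frame of lane between -0.018 and 0.018 m and x of buzzer_1 in the frame of lane between -0.014 and 0.014 m and height (world z) of buzzer_1 below 0.003 m and angle between buzzer_1's own z axis and vertical below 0.1 rad and linear speed of buzzer_1 below 0.01 m/s and value of joint plunger below 0.004 m and horizontal distance between each of buzzer_2, buzzer_3 and stack below 0.008 m); the robot touches nothing.
It fails at once if a second buzzer was pushed or taken out of the magazine (horizontal distance between any of buzzer_2, buzzer_3 and stack above 0.025 m or height (world z) of any of buzzer_2, buzzer_3 above 0.045 m).
It fails at once if the buzzer was lifted off the bench (height (world z) of buzzer_1 above 0.015 m).
It fails at once if something else on the bench was moved (more than 15 mm) (distance of any of board, reel, jar, tin, driver, meter from where it was at the start of the episode above 0.015 m).
It also fails if it takes over 54 s, if anything falls off the work surface, if the arm or the gripper's body presses on something with over 40 N, if the wrist force passes 120 N, or if a joint passes its speed limit or range.

### The arm

A 7-joint arm with a two-finger parallel gripper is mounted at the origin on the work surface. World frame = base frame: x ahead of the robot, y to its left, z up, the work surface at z = 0. Lengths are in m, angles in rad, forces in N, time in s.
With the tool pointing down it reaches from about 0.425 to 0.925 m from the base axis. Payload 6.8 kg.
Tool frame: the origin (TCP) lies at the very end of the fingers, on their centre line; the grasp point (between the pads) lies 19 mm behind it; z points along the fingers, y is the line along which they close (so a half turn about z gives the same grasp; the last joint's range is limited). The gripper opens to 85 mm and grips with 20 to 120 N. Pads are 22 mm wide; open, the fingers measure 114 mm over their backs; the gripper's body (76 mm by 85 mm) begins 54 mm behind the grasp point. The pads swing forward as they close: fully open they stand 13 mm farther back than shut.
Start: joints at [-1.433, 0.477, 0.022, 1.555, -0.011, 1.109, -0.083], TCP at [0.164, 0.655, 0.231] pointing down, gripper open.
Joint ranges: [-2.96, 2.96], [-0.34, 2.1], [-1.41, 1.46], [0.24, 2.44], [-1.37, 4.51], [0.17, 1.92], [-2.96, 2.96]. Speed limits (rad/s): [2.39, 2.39, 3.14, 3.14, 3.14, 3.14, 3.14].

### API

Orientations are given as a unit quaternion [w, x, y, z].
In Python, from rig import readout, vision, job gives the robot as it stands.
- The arm moves only by the tool arm_command, never from a script. Its argument "rows" is a list of rows, each an object of numbers: "ax", "ay", "az": the turn, a rotation vector about the world's x, y, z in rad; "dx", "dy", "dz": the shift along the world's x, y, z in mm; "hand": the closure, from 0 (fully open) to 1 (shut). A call has 1 to 12 rows; each row shifts and turns the commanded pose from where the row before left it; what a row does not reach is not made up. A row lasts 1/12 s, in which the tool goes at most 41.7 mm and 7.16 degrees, less where a joint would pass 70% of its speed; a pose out of reach is approached as far as the arm can. A call is refused whole if a number of a shift passes 41.7 or a number of a turn 0.125, either way. A call with a gripper value outside its range is refused whole. The fingers move at their own pace and stop on an object; "newtons" is the grip in N (left out, the last holds). Time passes only in rows, so rows that do not move let the fingers close. It gives the time, the measured TCP pose, the force, the opening and the grip force at its end, in the units of the state.
- readout.read_state(): the state, without advancing time (a new reading comes with each control period).
- vision.grab_frame(name): name is "side" or "top"; returns a dict with "pixels" (420x560x3 uint8, blue, green, red), "K" (3x3 intrinsics, pixels), "pose" (4x4, takes a point from camera to world coordinates). Camera axes: x right, y down, z forward; pixel columns grow to the right and rows downward; lengths in m; the calibration is good to about 2 mm. A picture is of the moment at which its call begins. There is no depth.
- job.close_job(): hands the job in; it is judged then, once.
Trained networks look in a picture, given as the dict that the camera call returned (one of the last four; its "shot" number tells which), for a name from the list of things; names that differ only in an ending like _2 or _b are one class to them, and where a whole thing is asked for, a point or a joint stands for the part that bears it (a point fixed in the world has none). Each returns a list of dicts, best first, with "score" (0 to 1); they miss things now and then, are a little off and sometimes report something else, mostly with a low value. They report only what shows in the picture. A call takes as long as a camera call. They do not tell look-alikes from the thing itself.
- vision.search_frame(picture, name): "box" ([left, top, width, height] in pixels, round what is visible of it).
The state is a dict: "clock": time; "q": joint angles; "dq": joint speeds; "joint_torque": joint torques, N m; "eef_pos": TCP position; "orientation": TCP orientation; "contact_force": force on the tool from outside, world axes, zero at the start; "torque": the same for the moment, N m; "gripper_width": opening from 0.0 (shut) to 1.0 (fully open); "finger_force": force on a finger pad.
Only numpy, scipy, OpenCV 4.12 (cv2) and the standard library are available. Lean on these libraries where they do the work, as an engineer would, in place of code of your own. Each camera call takes 0.05 s, during which the arm holds its last target. There are 200 camera calls.

## Working session

There is one attempt and no reset: what is moved stays moved. The work goes in short steps, Python scripts to look and compute and a tool call to move; the robot and the scene stay as the last step left them, time stands still between calls to the robot, and variables do not carry over. Pictures are saved under pics/ and viewed, at most 10 in all, crops included, and the job is handed in when it is done.

Besides the shell and the picture viewer there is one more tool, called by a JSON object that holds its "name" and its "arguments", one argument or row to a line. arm_command: Moves the arm, as the interface text tells. Its arguments: {"type":"object","properties":{"rows":{"type":"array","items":{"type":"object","properties":{"ax":{"type":"number"},"ay":{"type":"number"},"az":{"type":"number"},"dx":{"type":"number"},"dy":{"type":"number"},"dz":{"type":"number"},"hand":{"type":"number"}}}},"newtons":{"type":"number"}},"required":["rows"]}

```bash
mkdir -p pics
cat > h.py <<'E'
import numpy as np, cv2
from rig import readout, vision, job
def ray(f,u,v,z):
    K,P=np.array(f["K"]),np.array(f["pose"])
    d=P[:3,:3]@np.linalg.solve(K,[u,v,1]); o=P[:3,3]
    return o+d*(z-o[2])/d[2]
def proj(f,p):
    K,P=np.array(f["K"]),np.array(f["pose"])
    c=K@(P[:3,:3].T@(np.array(p)-P[:3,3])); return c[:2]/c[2]
E
python3 - <<'E'
from h import *
s=readout.read_state(); print(s["clock"],s["eef_pos"],s["orientation"])
for n in ["top","side"]:
    f=vision.grab_frame(n); cv2.imwrite(f"pics/{n}0.png",f["pixels"])
    print(n,np.array(f["pose"]).round(3).tolist())
    for o in ["dispenser","plunger_top","lane","buzzer_1","board","reel","jar","tin","driver","meter"]:
        for r in vision.search_frame(f,o)[:3]:
            b=r["box"]; p=ray(f,b[0]+b[2]/2,b[1]+b[3]/2,0.02)
            print(o,round(r["score"],2),[round(x) for x in b],p.round(3)[:2])
E
```

```text
0.0 [0.16414232 0.6541052  0.23029337] [-3.52174218e-05  1.22608595e-01  9.92454653e-01 -9.45407250e-04]
top [[0.037, -0.979, 0.201, 0.383], [-0.999, -0.035, 0.012, 0.097], [-0.004, -0.201, -0.979, 0.993], [0.0, 0.0, 0.0, 1.0]]
dispenser 0.96 [305, 212, 34, 58] [0.5   0.001]
dispenser 0.96 [309, 127, 29, 59] [ 0.714 -0.001]
dispenser 0.88 [268, 283, 34, 55] [0.335 0.084]
plunger_top 0.63 [316, 242, 14, 17] [ 0.479 -0.003]
plunger_top 0.63 [276, 314, 17, 20] [0.305 0.084]
plunger_top 0.59 [319, 149, 13, 16] [ 0.714 -0.006]
lane 0.84 [204, 194, 44, 35] [0.565 0.236]
buzzer_1 0.5 [317, 218, 10, 13] [0.542 0.001]
board 0.83 [407, 213, 26, 24] [ 0.549 -0.236]
reel 0.64 [406, 281, 34, 29] [ 0.382 -0.238]
jar 0.67 [371, 142, 21, 23] [ 0.726 -0.146]
tin 0.66 [209, 267, 27, 23] [0.402 0.235]
driver 0.8 [271, 109, 11, 67] [0.746 0.12 ]
driver 0.37 [407, 281, 34, 31] [ 0.38 -0.24]
meter 0.92 [115, 184, 47, 65] [0.545 0.448]
side [[-0.942, -0.261, 0.21, 0.33], [-0.335, 0.715, -0.613, 0.772], [0.01, -0.648, -0.761, 0.903], [0.0, 0.0, 0.0, 1.0]]
dispenser 0.77 [290, 178, 54, 37] [0.492 0.003]
dispenser 0.7 [207, 154, 52, 41] [0.715 0.004]
dispenser 0.65 [348, 219, 56, 44] [0.327 0.088]
plunger_top 0.52 [381, 220, 15, 18] [0.307 0.045]
plunger_top 0.48 [316, 176, 17, 16] [ 0.486 -0.043]
plunger_top 0.42 [234, 154, 16, 17] [ 0.71  -0.043]
lane 0.53 [227, 245, 47, 42] [0.57  0.249]
lane 0.53 [173, 198, 60, 15] [0.742 0.127]
board 0.88 [311, 124, 21, 19] [ 0.546 -0.223]
reel 0.92 [372, 130, 22, 27] [ 0.377 -0.243]
jar 0.86 [243, 122, 19, 24] [ 0.725 -0.157]
tin 0.72 [313, 271, 25, 26] [0.403 0.237]
driver 0.67 [172, 195, 64, 18] [0.742 0.123]
driver 0.42 [294, 180, 13, 7] [ 0.543 -0.021]
meter 0.81 [181, 332, 82, 46] [0.548 0.454]
```

Run:
```python
import cv2
a=cv2.imread("pics/top0.png")[90:350,180:450]
cv2.imwrite("pics/a.png",cv2.resize(a,None,fx=2.3,fy=2.3,interpolation=cv2.INTER_CUBIC))
b=cv2.imread("pics/side0.png")[110:310,160:420]
cv2.imwrite("pics/b.png",cv2.resize(b,None,fx=3,fy=3,interpolation=cv2.INTER_CUBIC))
```

```text
(no output)
```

View pics/a.png

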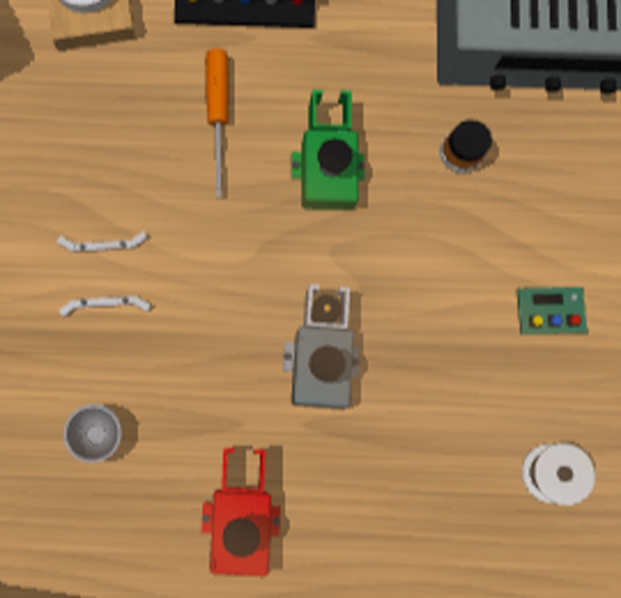

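View pics/b.png

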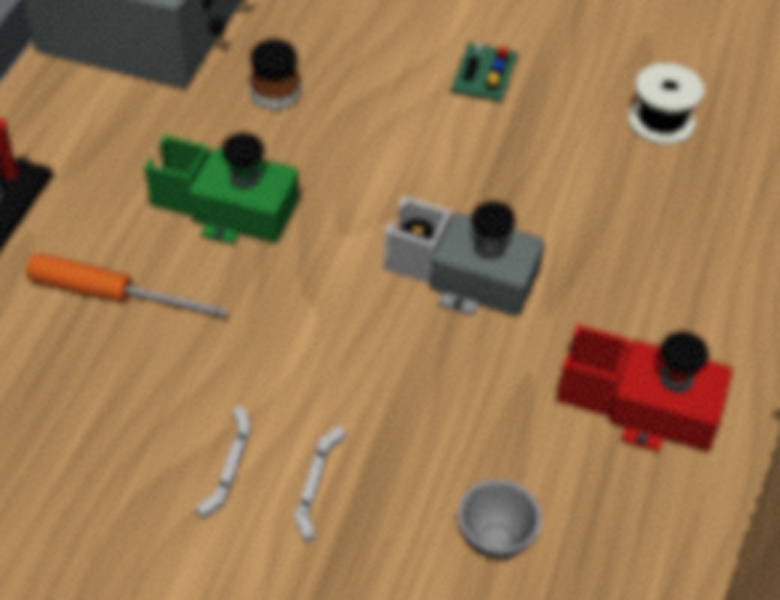

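Candidates shaped like the dispenser in the top image are green (323,156), grey/aluminium (322,241) and red (285,310). The grey one with the aluminium magazine and the brass-dotted buzzer fits. The lane is the rail pair at (226,210). Next: work out positions and confirm in a crop.

Run:
```python
from h import *
f=vision.grab_frame("top"); g=vision.grab_frame("side")
T=lambda x,y,z:ray(f,180+(x+.5)/2.3-.5,90+(y+.5)/2.3-.5,z).round(4)
S=lambda x,y,z:ray(g,160+(x+.5)/3-.5,110+(y+.5)/3-.5,z).round(4)
print("cap",T(328,363,.08),S(493,220,.08)); print("mag",T(328,307,.048),T(328,308,.036), S(418,230,.036))
for p in [(83,247),(123,244),(84,304),(125,300)]: print("rail",T(*p,.008))
for p in [(242,427),(225,492),(323,443),(306,509)]: print("railS",S(*p,.008))
c=cv2.resize(f["pixels"][195:285,195:345],None,fx=5,fy=5,interpolation=cv2.INTER_CUBIC); cv2.imwrite("pics/c.png",c)
```

```text
cap [0.4785 0.0056 0.08  ] [0.4773 0.0108 0.08  ]
mag [0.5393 0.0033 0.048 ] [0.5403 0.002  0.036 ] [0.54  0.002 0.036]
rail [0.6023 0.2658 0.008 ]
rail [0.6072 0.2226 0.008 ]
rail [0.5398 0.2605 0.008 ]
rail [0.5457 0.2168 0.008 ]
railS [0.6095 0.2146 0.008 ]
railS [0.5992 0.2718 0.008 ]
railS [0.547  0.2073 0.008 ]
railS [0.5387 0.2651 0.008 ]
```

View pics/c.png

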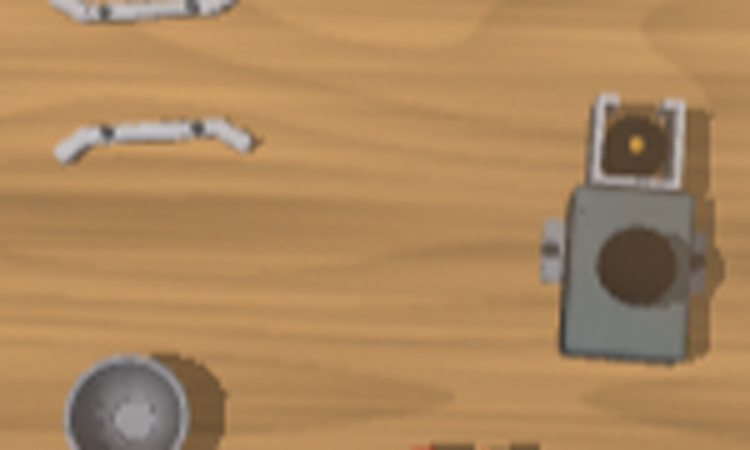

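Confirmed: grey dispenser, cap at crop (638,265), i.e. top (322,248), magazine with the brass dot above it. I'll travel above the cap with the hand shut, turning so the finger axis lies at about 8°.

{"name": "arm_command", "arguments": {
  "rows": [
    {"dx": 28, "dy": -22, "az": -0.1, "hand": 1},
    {"dx": 28, "dy": -22, "az": -0.1, "hand": 1},
    {"dx": 28, "dy": -22, "az": -0.1, "hand": 1},
    {"dx": 28, "dy": -22, "az": -0.1, "hand": 1},
    {"dx": 28, "dy": -22, "az": -0.1, "hand": 1},
    {"dx": 28, "dy": -22, "az": -0.1, "hand": 1},
    {"dx": 28, "dy": -22, "az": -0.1, "hand": 1},
    {"dx": 28, "dy": -22, "az": -0.1, "hand": 1},
    {"dx": 7, "dy": -36, "az": -0.1, "hand": 1},
    {"dx": 7, "dy": -36, "az": -0.1, "hand": 1},
    {"dx": 7, "dy": -36, "az": -0.1, "hand": 1},
    {"dx": 7, "dy": -36, "az": -0.087, "hand": 1}
  ]
}}

```text
invalid input at $.rows[0]: expected keys ax, ay, az, dx, dy, dz, hand
```

{"name": "arm_command", "arguments": {
  "rows": [
    {"dx": 7, "dy": -36, "dz": -10, "hand": 1},
    {"dx": 7, "dy": -36, "dz": -10, "hand": 1},
    {"dx": 7, "dy": -36, "dz": -10, "hand": 1},
    {"dx": 7, "dy": -36, "dz": -10, "hand": 1},
    {"dx": 7, "dy": -36, "dz": -10, "hand": 1},
    {"dx": 7, "dy": -36, "dz": -10, "hand": 1},
    {"dx": 7, "dy": -36, "dz": -10, "hand": 1},
    {"dx": 7, "dy": -36, "dz": -10, "hand": 1},
    {"dx": 6, "dy": -38, "dz": -10, "hand": 1},
    {"dz": -10},
    {"dz": 0},
    {"dz": 0}
  ]
}}

```text
invalid input at $.rows[0]: expected keys ax, ay, az, dx, dy, dz, hand
```

{"name": "arm_command", "arguments": {
  "rows": [
    {"ax": 0, "ay": 0, "az": -0.1, "dx": 28, "dy": -22, "dz": 0, "hand": 1},
    {"ax": 0, "ay": 0, "az": -0.1, "dx": 28, "dy": -22, "dz": 0, "hand": 1},
    {"ax": 0, "ay": 0, "az": -0.1, "dx": 28, "dy": -22, "dz": 0, "hand": 1},
    {"ax": 0, "ay": 0, "az": -0.1, "dx": 28, "dy": -22, "dz": 0, "hand": 1},
    {"ax": 0, "ay": 0, "az": -0.1, "dx": 28, "dy": -22, "dz": 0, "hand": 1},
    {"ax": 0, "ay": 0, "az": -0.1, "dx": 28, "dy": -22, "dz": 0, "hand": 1},
    {"ax": 0, "ay": 0, "az": -0.1, "dx": 28, "dy": -22, "dz": 0, "hand": 1},
    {"ax": 0, "ay": 0, "az": -0.1, "dx": 28, "dy": -22, "dz": 0, "hand": 1},
    {"ax": 0, "ay": 0, "az": -0.1, "dx": 7, "dy": -36, "dz": 0, "hand": 1},
    {"ax": 0, "ay": 0, "az": -0.1, "dx": 7, "dy": -36, "dz": 0, "hand": 1},
    {"ax": 0, "ay": 0, "az": -0.1, "dx": 7, "dy": -36, "dz": 0, "hand": 1},
    {"ax": 0, "ay": 0, "az": -0.087, "dx": 7, "dy": -36, "dz": 0, "hand": 1}
  ]
}}

```text
clock: 2.2
eef_pos: [0.4165, 0.333, 0.2314]
orientation: [-0.0, 0.659, 0.752, 0.0]
contact_force: [1.1, 0.1, 1.0]
gripper_width: 0.0
finger_force: 0.0
```

{"name": "arm_command", "arguments": {
  "rows": [
    {"ax": 0, "ay": 0, "az": 0, "dx": 7, "dy": -36, "dz": -10, "hand": 1},
    {"ax": 0, "ay": 0, "az": 0, "dx": 7, "dy": -36, "dz": -10, "hand": 1},
    {"ax": 0, "ay": 0, "az": 0, "dx": 7, "dy": -36, "dz": -10, "hand": 1},
    {"ax": 0, "ay": 0, "az": 0, "dx": 7, "dy": -36, "dz": -10, "hand": 1},
    {"ax": 0, "ay": 0, "az": 0, "dx": 7, "dy": -36, "dz": -10, "hand": 1},
    {"ax": 0, "ay": 0, "az": 0, "dx": 7, "dy": -36, "dz": -10, "hand": 1},
    {"ax": 0, "ay": 0, "az": 0, "dx": 7, "dy": -36, "dz": -10, "hand": 1},
    {"ax": 0, "ay": 0, "az": 0, "dx": 6, "dy": -36, "dz": -10, "hand": 1},
    {"ax": 0, "ay": 0, "az": 0, "dx": 6, "dy": -36, "dz": -10, "hand": 1},
    {"ax": 0, "ay": 0, "az": 0, "dx": 0, "dy": -4, "dz": -10, "hand": 1},
    {"ax": 0, "ay": 0, "az": 0, "dx": 0, "dy": 0, "dz": 0, "hand": 1},
    {"ax": 0, "ay": 0, "az": 0, "dx": 0, "dy": 0, "dz": 0, "hand": 1}
  ]
}}

```text
clock: 3.2
eef_pos: [0.477, 0.0069, 0.1312]
orientation: [-0.0, 0.657, 0.754, -0.0]
contact_force: [0.4, 0.9, -0.1]
gripper_width: -0.002
finger_force: 0.0
```

{"name": "arm_command", "arguments": {
  "rows": [
    {"ax": 0, "ay": 0, "az": 0, "dx": 0, "dy": 0, "dz": -20, "hand": 1},
    {"ax": 0, "ay": 0, "az": 0, "dx": 0, "dy": 0, "dz": -20, "hand": 1},
    {"ax": 0, "ay": 0, "az": 0, "dx": 0, "dy": 0, "dz": -8, "hand": 1},
    {"ax": 0, "ay": 0, "az": 0, "dx": 0, "dy": 0, "dz": -4, "hand": 1},
    {"ax": 0, "ay": 0, "az": 0, "dx": 0, "dy": 0, "dz": -4, "hand": 1},
    {"ax": 0, "ay": 0, "az": 0, "dx": 0, "dy": 0, "dz": -4, "hand": 1},
    {"ax": 0, "ay": 0, "az": 0, "dx": 0, "dy": 0, "dz": -4, "hand": 1},
    {"ax": 0, "ay": 0, "az": 0, "dx": 0, "dy": 0, "dz": -4, "hand": 1},
    {"ax": 0, "ay": 0, "az": 0, "dx": 0, "dy": 0, "dz": -4, "hand": 1},
    {"ax": 0, "ay": 0, "az": 0, "dx": 0, "dy": 0, "dz": -2, "hand": 1},
    {"ax": 0, "ay": 0, "az": 0, "dx": 0, "dy": 0, "dz": 0, "hand": 1},
    {"ax": 0, "ay": 0, "az": 0, "dx": 0, "dy": 0, "dz": 0, "hand": 1}
  ]
}}

```text
clock: 4.2
eef_pos: [0.4778, 0.0067, 0.0575]
orientation: [0.0, 0.657, 0.754, 0.0]
contact_force: [-0.4, 2.5, 3.2]
gripper_width: 0.002
finger_force: 1.6
```

{"name": "arm_command", "arguments": {
  "rows": [
    {"ax": 0, "ay": 0, "az": 0, "dx": 0, "dy": 0, "dz": -1, "hand": 1},
    {"ax": 0, "ay": 0, "az": 0, "dx": 0, "dy": 0, "dz": -1, "hand": 1},
    {"ax": 0, "ay": 0, "az": 0, "dx": 0, "dy": 0, "dz": -0.5, "hand": 1},
    {"ax": 0, "ay": 0, "az": 0, "dx": 0, "dy": 0, "dz": 0, "hand": 1},
    {"ax": 0, "ay": 0, "az": 0, "dx": 0, "dy": 0, "dz": 0, "hand": 1}
  ]
}}

```text
clock: 4.62
eef_pos: [0.4779, 0.0067, 0.0558]
orientation: [0.0, 0.657, 0.754, 0.001]
contact_force: [-4.3, 2.8, 17.5]
gripper_width: 0.003
finger_force: 8.6
```

{"name": "arm_command", "arguments": {
  "rows": [
    {"ax": 0, "ay": 0, "az": 0, "dx": 0, "dy": 0, "dz": 6, "hand": 1},
    {"ax": 0, "ay": 0, "az": 0, "dx": 0, "dy": 0, "dz": 10, "hand": 1},
    {"ax": 0, "ay": 0, "az": 0, "dx": 0, "dy": 0, "dz": 20, "hand": 1},
    {"ax": 0, "ay": 0, "az": 0, "dx": 0, "dy": 0, "dz": 30, "hand": 1},
    {"ax": 0, "ay": 0, "az": 0, "dx": 20, "dy": -14, "dz": 0, "hand": 0.8},
    {"ax": 0, "ay": 0, "az": 0, "dx": 28, "dy": -20, "dz": 0, "hand": 0.8},
    {"ax": 0, "ay": 0, "az": 0, "dx": 28, "dy": -20, "dz": 0, "hand": 0.8},
    {"ax": 0, "ay": 0, "az": 0, "dx": 28, "dy": -20, "dz": 0, "hand": 0.8},
    {"ax": 0, "ay": 0, "az": 0, "dx": 28, "dy": -16, "dz": 0, "hand": 0.8},
    {"ax": 0, "ay": 0, "az": 0, "dx": 0, "dy": 0, "dz": 0, "hand": 0.8},
    {"ax": 0, "ay": 0, "az": 0, "dx": 0, "dy": 0, "dz": 0, "hand": 0.8}
  ]
}}

```text
clock: 5.53
eef_pos: [0.6098, -0.0855, 0.1208]
orientation: [0.001, 0.658, 0.753, -0.001]
contact_force: [-0.7, 0.1, -0.6]
gripper_width: 0.203
finger_force: 0.0
```

Run:
```python
from h import *
for n in ["top","side"]:
    f=vision.grab_frame(n)
    for o in ["buzzer_1","plunger_top","dispenser"]:
        for r in vision.search_frame(f,o)[:3]:
            b=r["box"]; print(n,o,round(r["score"],2),[round(x) for x in b],ray(f,b[0]+b[2]/2,b[1]+b[3]/2,.006 if o[0]=="b" else .07).round(4)[:2])
    u,v=proj(f,[.6,0,.01]).astype(int)
    c=cv2.resize(f["pixels"][v-50:v+50,u-65:u+65],None,fx=4,fy=4,interpolation=cv2.INTER_CUBIC); print(u-65,v-50)
    if n=="top": A=c
cv2.imwrite("pics/d.png",np.vstack([A[:300],c[:300]]))
print(readout.read_state()["gripper_width"])
```

```text
top buzzer_1 0.51 [315, 218, 13, 14] [0.5436 0.0008]
top buzzer_1 0.46 [318, 196, 11, 17] [ 0.5934 -0.0033]
top buzzer_1 0.39 [271, 109, 11, 66] [0.753  0.1206]
top plunger_top 0.71 [276, 315, 16, 17] [0.3106 0.0863]
top plunger_top 0.69 [315, 242, 14, 15] [0.474  0.0049]
top plunger_top 0.53 [302, 217, 32, 53] [0.4889 0.0149]
top dispenser 0.86 [309, 130, 30, 58] [0.6915 0.0032]
top dispenser 0.79 [302, 214, 35, 54] [0.494  0.0115]
top dispenser 0.66 [269, 284, 30, 58] [0.3333 0.0857]
257 151
side buzzer_1 0.67 [272, 183, 13, 14] [0.5944 0.0041]
side plunger_top 0.69 [313, 175, 17, 20] [0.4829 0.0108]
side plunger_top 0.66 [381, 220, 15, 17] [0.308 0.085]
side plunger_top 0.64 [235, 153, 17, 19] [0.685 0.005]
side dispenser 0.74 [346, 219, 60, 40] [0.3268 0.1214]
side dispenser 0.61 [288, 176, 54, 40] [0.4875 0.0499]
side dispenser 0.6 [206, 152, 54, 42] [0.6963 0.0466]
211 136
0.20081759938628901
```

View pics/d.png

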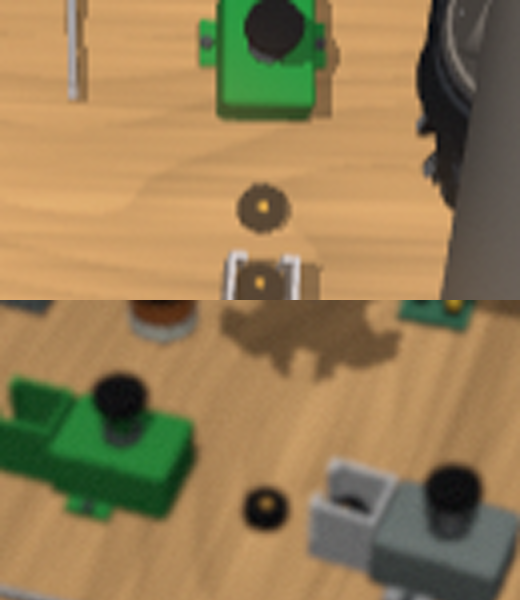

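Top panel: the buzzer is free at crop (263,207), image (322.6,202.7), and the next one is in the magazine. Side panel: buzzer at crop (266,507), plunger up.

Run:
```python
from h import *
f=vision.grab_frame("top");g=vision.grab_frame("side")
print(ray(f,257+263.5/4-.5,151+207.5/4-.5,.012),ray(g,211+266.5/4-.5,136+204.5/4-.5,.012))
```

```text
[5.97491350e-01 3.41169838e-04 1.20000000e-02] [0.59747026 0.00062058 0.012     ]
```

{"name": "arm_command", "arguments": {
  "rows": [
    {"ax": 0, "ay": 0, "az": 0, "dx": -4, "dy": 10, "dz": -30, "hand": 0.8},
    {"ax": 0, "ay": 0, "az": 0, "dx": -4, "dy": 10, "dz": -30, "hand": 0.8},
    {"ax": 0, "ay": 0, "az": 0, "dx": 0, "dy": 0, "dz": -30, "hand": 0.8},
    {"ax": 0, "ay": 0, "az": 0, "dx": 0, "dy": 0, "dz": -15, "hand": 0.8},
    {"ax": 0, "ay": 0, "az": 0, "dx": 0, "dy": 0, "dz": -7, "hand": 0.8},
    {"ax": 0, "ay": 0, "az": 0, "dx": 0, "dy": 0, "dz": -4, "hand": 0.8},
    {"ax": 0, "ay": 0, "az": 0, "dx": 0, "dy": 0, "dz": 0, "hand": 0.8},
    {"ax": 0, "ay": 0, "az": 0, "dx": 0, "dy": 0, "dz": 0, "hand": 0.8}
  ]
}}

```text
clock: 6.7
eef_pos: [0.6021, -0.0636, 0.0058]
orientation: [0.001, 0.657, 0.754, 0.0]
contact_force: [0.1, 0.4, 0.1]
gripper_width: 0.2
finger_force: 0.0
```

{"name": "arm_command", "arguments": {
  "rows": [
    {"ax": 0, "ay": 0, "az": 0, "dx": -0.2, "dy": 5, "dz": 0, "hand": 0.8},
    {"ax": 0, "ay": 0, "az": 0, "dx": -0.2, "dy": 5, "dz": 0, "hand": 0.8},
    {"ax": 0, "ay": 0, "az": 0, "dx": -0.2, "dy": 5, "dz": 0, "hand": 0.8},
    {"ax": 0, "ay": 0, "az": 0, "dx": -0.2, "dy": 5, "dz": 0, "hand": 0.8},
    {"ax": 0, "ay": 0, "az": 0, "dx": -0.2, "dy": 5, "dz": 0, "hand": 0.8},
    {"ax": 0, "ay": 0, "az": 0, "dx": -0.2, "dy": 4, "dz": 0, "hand": 0.8},
    {"ax": 0, "ay": 0, "az": 0, "dx": -0.2, "dy": 4, "dz": 0, "hand": 0.8},
    {"ax": 0, "ay": 0, "az": 0, "dx": -0.3, "dy": 4, "dz": 0, "hand": 0.8},
    {"ax": 0, "ay": 0, "az": 0, "dx": -0.3, "dy": 4, "dz": 0, "hand": 0.8},
    {"ax": 0, "ay": 0, "az": 0, "dx": -0.4, "dy": 5, "dz": 0, "hand": 0.8},
    {"ax": 0, "ay": 0, "az": 0, "dx": -0.5, "dy": 6, "dz": 0, "hand": 0.8},
    {"ax": 0, "ay": 0, "az": 0, "dx": -0.5, "dy": 6, "dz": 0, "hand": 0.8}
  ]
}}

```text
clock: 7.7
eef_pos: [0.5978, -0.0048, 0.0048]
orientation: [-0.0, 0.657, 0.754, -0.0]
contact_force: [-0.5, 0.5, 0.3]
gripper_width: 0.202
finger_force: 0.1
```

{"name": "arm_command", "arguments": {
  "rows": [
    {"ax": 0, "ay": 0, "az": 0, "dx": -0.6, "dy": 8, "dz": 0, "hand": 0.8},
    {"ax": 0, "ay": 0, "az": 0, "dx": -0.6, "dy": 8, "dz": 0, "hand": 0.8},
    {"ax": 0, "ay": 0, "az": 0, "dx": -0.6, "dy": 8, "dz": 0, "hand": 0.8},
    {"ax": 0, "ay": 0, "az": 0, "dx": -0.6, "dy": 8, "dz": 0, "hand": 0.8},
    {"ax": 0, "ay": 0, "az": 0, "dx": -0.6, "dy": 8, "dz": 0, "hand": 0.8},
    {"ax": 0, "ay": 0, "az": 0, "dx": -0.6, "dy": 8, "dz": 0, "hand": 0.8},
    {"ax": 0, "ay": 0, "az": 0, "dx": -0.6, "dy": 8, "dz": 0, "hand": 0.8},
    {"ax": 0, "ay": 0, "az": 0, "dx": -0.6, "dy": 8, "dz": 0, "hand": 0.8},
    {"ax": 0, "ay": 0, "az": 0, "dx": -0.6, "dy": 8, "dz": 0, "hand": 0.8},
    {"ax": 0, "ay": 0, "az": 0, "dx": -0.6, "dy": 8, "dz": 0, "hand": 0.8},
    {"ax": 0, "ay": 0, "az": 0, "dx": -0.6, "dy": 8, "dz": 0, "hand": 0.8},
    {"ax": 0, "ay": 0, "az": 0, "dx": -0.6, "dy": 8, "dz": 0, "hand": 0.8}
  ]
}}

```text
clock: 8.7
eef_pos: [0.5906, 0.0915, 0.0048]
orientation: [-0.0, 0.657, 0.754, -0.0]
contact_force: [0.5, 0.0, 0.2]
gripper_width: 0.195
finger_force: 0.1
```

{"name": "arm_command", "arguments": {
  "rows": [
    {"ax": 0, "ay": 0, "az": 0, "dx": -0.6, "dy": 8, "dz": 0, "hand": 0.8},
    {"ax": 0, "ay": 0, "az": 0, "dx": -0.6, "dy": 8, "dz": 0, "hand": 0.8},
    {"ax": 0, "ay": 0, "az": 0, "dx": -0.6, "dy": 8, "dz": 0, "hand": 0.8},
    {"ax": 0, "ay": 0, "az": 0, "dx": -0.5, "dy": 6, "dz": 0, "hand": 0.8},
    {"ax": 0, "ay": 0, "az": 0, "dx": -0.4, "dy": 4, "dz": 0, "hand": 0.8},
    {"ax": 0, "ay": 0, "az": 0, "dx": 0, "dy": 2, "dz": 0, "hand": 0.8},
    {"ax": 0, "ay": 0, "az": 0, "dx": 0, "dy": 0, "dz": 0, "hand": 0.8}
  ]
}}

```text
clock: 9.28
eef_pos: [0.5879, 0.1273, 0.0048]
orientation: [-0.0, 0.656, 0.754, 0.0]
contact_force: [-0.2, -0.2, -0.2]
gripper_width: 0.203
finger_force: 0.0
```

Run:
```python
from h import *
for n in ["top","side"]:
    f=vision.grab_frame(n)
    for o in ["buzzer_1","lane"]:
        for r in vision.search_frame(f,o)[:3]:
            b=r["box"]; print(n,o,round(r["score"],2),[round(x) for x in b],ray(f,b[0]+b[2]/2,b[1]+b[3]/2,.006).round(4)[:2])
    u,v=proj(f,[.575,.21,.01]).astype(int)
    c=cv2.resize(f["pixels"][v-37:v+38,u-65:u+65],None,fx=4,fy=4,interpolation=cv2.INTER_CUBIC); print(u-65,v-37)
    if n=="top": A=c
cv2.imwrite("pics/e.png",np.vstack([A,c]))
print(readout.read_state()["eef_pos"])
```

```text
top buzzer_1 0.47 [316, 217, 12, 16] [ 5.411e-01 -2.000e-04]
top lane 0.47 [206, 196, 17, 35] [0.5618 0.266 ]
172 171
side lane 0.72 [227, 244, 49, 45] [0.5723 0.2401]
side lane 0.61 [314, 268, 25, 29] [0.4057 0.2236]
190 217
[0.58800594 0.12620904 0.00483566]
```

View pics/e.png

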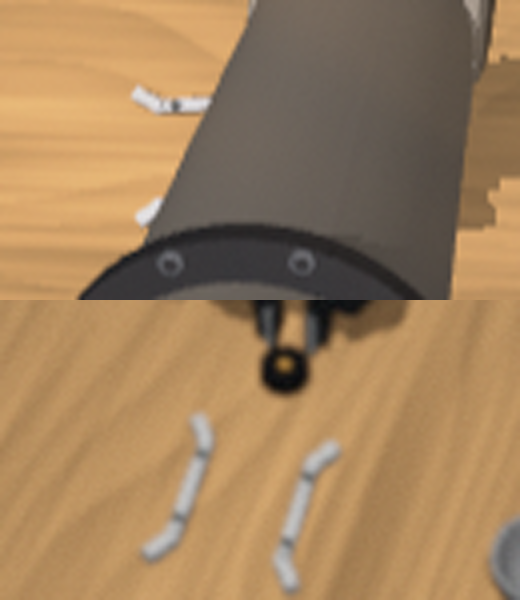

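The side panel shows the buzzer cradled at crop (285,365), just before the lane mouth. The rail bends are at crop (206,455), (180,515), (308,475) and (288,540).

Run:
```python
from h import *
g=vision.grab_frame("side")
S=lambda x,y,z:ray(g,190+(x+.5)/4-.5,217+(y-300+.5)/4-.5,z)
print("buzzer",S(285,364,.012)[:2])
r=np.array([S(*p,.008) for p in [(206,453),(178,520),(308,475),(287,543)]])[:,:2]
print(r.round(4)); print(r.mean(0), (r[1]-r[0]+r[3]-r[2])/2)
```

```text
buzzer [0.58424802 0.15028754]
[[0.6049 0.2212]
 [0.6024 0.2673]
 [0.5457 0.2155]
 [0.541  0.2607]]
[0.57348392 0.24118198] [-0.00357485  0.04567541]
```

{"name": "arm_command", "arguments": {
  "rows": [
    {"ax": 0, "ay": 0, "az": 0, "dx": -0.6, "dy": 4, "dz": 0, "hand": 0.8},
    {"ax": 0, "ay": 0, "az": 0, "dx": -0.8, "dy": 6, "dz": 0, "hand": 0.8},
    {"ax": 0, "ay": 0, "az": 0, "dx": -0.8, "dy": 6, "dz": 0, "hand": 0.8},
    {"ax": 0, "ay": 0, "az": 0, "dx": -0.8, "dy": 6, "dz": 0, "hand": 0.8},
    {"ax": 0, "ay": 0, "az": 0, "dx": -0.8, "dy": 6, "dz": 0, "hand": 0.8},
    {"ax": 0, "ay": 0, "az": 0, "dx": -0.8, "dy": 6, "dz": 0, "hand": 0.8},
    {"ax": 0, "ay": 0, "az": 0, "dx": -0.8, "dy": 6, "dz": 0, "hand": 0.8},
    {"ax": 0, "ay": 0, "az": 0, "dx": -0.8, "dy": 6, "dz": 0, "hand": 0.8},
    {"ax": 0, "ay": 0, "az": 0, "dx": -0.8, "dy": 6, "dz": 0, "hand": 0.8},
    {"ax": 0, "ay": 0, "az": 0, "dx": -0.7, "dy": 6, "dz": 0, "hand": 0.8},
    {"ax": 0, "ay": 0, "az": 0, "dx": -0.7, "dy": 6, "dz": 0, "hand": 0.8},
    {"ax": 0, "ay": 0, "az": 0, "dx": 0, "dy": 0, "dz": 0, "hand": 0.8}
  ]
}}

```text
clock: 10.63
eef_pos: [0.5793, 0.1928, 0.0047]
orientation: [-0.0, 0.656, 0.755, 0.0]
contact_force: [-0.3, 0.3, -0.3]
gripper_width: 0.203
finger_force: 0.0
```

{"name": "arm_command", "arguments": {
  "rows": [
    {"ax": 0, "ay": 0, "az": 0, "dx": -0.5, "dy": 5, "dz": 0, "hand": 0.8},
    {"ax": 0, "ay": 0, "az": 0, "dx": -0.5, "dy": 5, "dz": 0, "hand": 0.8},
    {"ax": 0, "ay": 0, "az": 0, "dx": -0.5, "dy": 5, "dz": 0, "hand": 0.8},
    {"ax": 0, "ay": 0, "az": 0, "dx": -0.4, "dy": 4, "dz": 0, "hand": 0.8},
    {"ax": 0, "ay": 0, "az": 0, "dx": -0.3, "dy": 3, "dz": 0, "hand": 0.8},
    {"ax": 0, "ay": 0, "az": 0, "dx": 0, "dy": 2, "dz": 0, "hand": 0.8},
    {"ax": 0, "ay": 0, "az": 0, "dx": 0, "dy": 0, "dz": 0, "hand": 0.8},
    {"ax": 0, "ay": 0, "az": 0, "dx": 0, "dy": 0, "dz": 0, "hand": 0.8}
  ]
}}

```text
clock: 11.3
eef_pos: [0.5774, 0.2147, 0.0048]
orientation: [0.0, 0.657, 0.754, -0.0]
contact_force: [-0.2, -0.6, 0.4]
gripper_width: 0.2
finger_force: 0.0
```

Run:
```python
from h import *
f=vision.grab_frame("side"); print(readout.read_state()["eef_pos"])
for r in vision.search_frame(f,"buzzer_1")[:3]:
    b=r["box"]; print(round(r["score"],2),[round(x) for x in b],ray(f,b[0]+b[2]/2,b[1]+b[3]/2,.006).round(4)[:2])
cv2.imwrite("pics/f.png",cv2.resize(f["pixels"][217:302,190:320],None,fx=5,fy=5,interpolation=cv2.INTER_CUBIC))
```

```text
[0.57736432 0.21443156 0.00480748]
0.49 [247, 257, 13, 19] [0.5689 0.2393]
```

View pics/f.png

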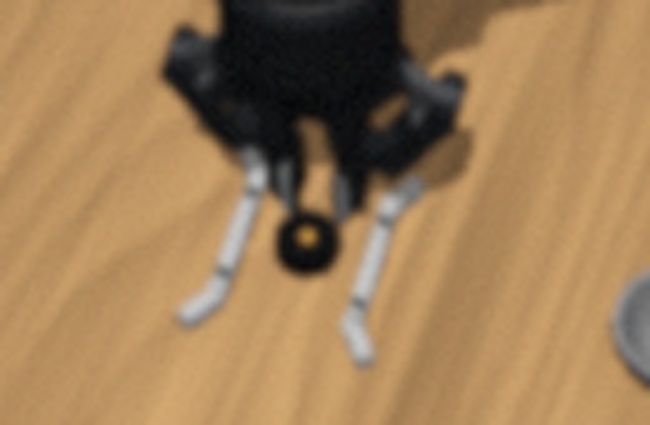

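The buzzer is at crop (307,238), and the mean of the four rail bends is about (307,240), so it is centred. Backing away along the lane, then up.

{"name": "arm_command", "arguments": {
  "rows": [
    {"ax": 0, "ay": 0, "az": 0, "dx": 0.5, "dy": -5, "dz": 0, "hand": 0.8},
    {"ax": 0, "ay": 0, "az": 0, "dx": 1, "dy": -10, "dz": 0, "hand": 0.8},
    {"ax": 0, "ay": 0, "az": 0, "dx": 1, "dy": -10, "dz": 0, "hand": 0.8},
    {"ax": 0, "ay": 0, "az": 0, "dx": 1, "dy": -10, "dz": 0, "hand": 0.8},
    {"ax": 0, "ay": 0, "az": 0, "dx": 1, "dy": -10, "dz": 0, "hand": 0.8},
    {"ax": 0, "ay": 0, "az": 0, "dx": 1, "dy": -15, "dz": 10, "hand": 0.8},
    {"ax": 0, "ay": 0, "az": 0, "dx": 0, "dy": -25, "dz": 30, "hand": 0.8},
    {"ax": 0, "ay": 0, "az": 0, "dx": 0, "dy": -25, "dz": 30, "hand": 0.8},
    {"ax": 0, "ay": 0, "az": 0, "dx": 0, "dy": -25, "dz": 30, "hand": 0.8},
    {"ax": 0, "ay": 0, "az": 0, "dx": 0, "dy": -25, "dz": 30, "hand": 0.8},
    {"ax": 0, "ay": 0, "az": 0, "dx": 0, "dy": -25, "dz": 30, "hand": 0.8},
    {"ax": 0, "ay": 0, "az": 0, "dx": 0, "dy": 0, "dz": 0, "hand": 0.8}
  ]
}}

```text
clock: 12.4
eef_pos: [0.5859, 0.021, 0.1718]
orientation: [0.004, 0.66, 0.751, 0.003]
contact_force: [0.7, -0.4, 0.3]
gripper_width: 0.205
finger_force: 0.0
```

Run:
```python
from h import *
A=[]
for n in ["top","side"]:
    f=vision.grab_frame(n); u,v=proj(f,[.575,.22,.01]).astype(int)
    print(n,u-65,v-37)
    for r in vision.search_frame(f,"buzzer_1")[:2]:
        b=r["box"]; print(round(r["score"],2),[round(x) for x in b],ray(f,b[0]+b[2]/2,b[1]+b[3]/2,.006).round(4)[:2])
    A.append(cv2.resize(f["pixels"][v-37:v+38,u-65:u+65],None,fx=4,fy=4,interpolation=cv2.INTER_CUBIC))
cv2.imwrite("pics/g.png",np.vstack(A))
```

```text
top 168 171
0.43 [221, 204, 11, 14] [0.5703 0.238 ]
side 188 220
0.55 [246, 260, 14, 14] [0.569  0.2412]
```

View pics/g.png

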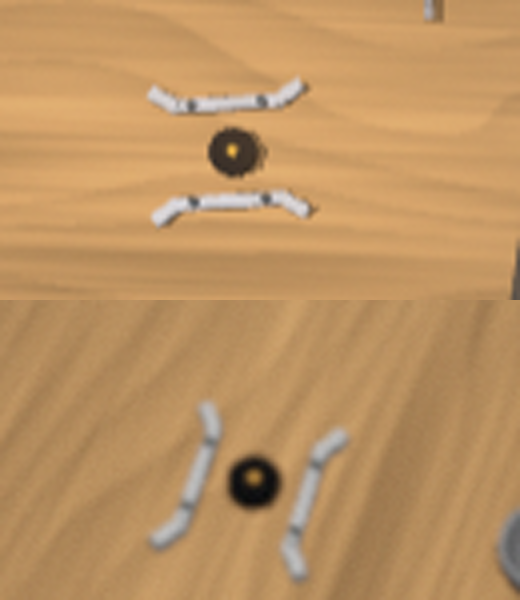

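Both views show the buzzer flat and centred between the rails, at top crop (233,152) and side crop (254,480). The hand is well clear.

```bash
python3 -c "
from rig import job; print(job.close_job())"
```

```text
the job is handed in; nothing more can be done
None
```

I pressed the grey dispenser once, nudged the single buzzer that came out to the middle of the parking lane, backed the arm clear and handed the job in; the hand-in gave no verdict.

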